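Make up two glazing kits

TASK

Make up two glazing kits from the pottery stock on the bench: in the blue tray the terracotta cup, the grey-green vase and the red-lidded glaze jar; in the yellow tray the cream lidded pot and the green-lidded glaze jar. Stand every piece upright on the tray's floor in a bay of its own (any bay of the right tray), set it down rather than drop it, and leave the black cup and the white-lidded jar where they stand.

Things in the scene. Friction and masses are not known exactly. Their poses are not given: they have to be found in the camera images.
- blue_tray: Sizes in mm. Blue kit tray, three bays in a row along its own y. Outside 90 (x) by 258 (y); floor 4 thick; walls 5 thick and ribs between bays 4 thick, their tops 14 above the bench. Bays 80 x 80 inside, centres at x = 0, y = -84, 0 and +84 in its frame. Origin: centre of its underside. Fixed and empty; left or right at the robot's side of the stock, turned up to 9 degrees.
- yellow_tray: Sizes in mm. Yellow kit tray, two bays in a row along its own y. Outside 90 (x) by 174 (y); floor 4 thick; walls 5 thick and ribs between bays 4 thick, their tops 14 above the bench. Bays 80 x 80 inside, centres at x = 0, y = -42 and +42 in its frame. Origin: centre of its underside. Fixed and empty; left or right at the robot's side of the stock, turned up to 9 degrees.
- terracotta_cup: Sizes in mm. Terracotta (orange-brown) straight-sided open cup without handle, outside diameter 52 over most of its height (46 at the foot), 60 high, wall 4. About 0.15 kg. Origin: centre of its underside, z up. Loose, stands on the bench in the stock.
- green_vase: Sizes in mm. Pale grey-green vase: round body 52 diameter up to 48 high, then a narrow neck (24) and a 32 wide lip; 75 high. About 0.25 kg. Origin: centre of its underside, z up. Loose, stands on the bench in the stock.
- red_jar: Sizes in mm. Red-lidded glaze jar: grey cylinder 48 diameter, the top 16 of it a red screw lid of the same diameter, fixed on; 60 high in all. About 0.2 kg. Origin: centre of its underside, z up. Loose, stands on the bench in the stock.
- cream_pot: Sizes in mm. Cream-coloured pot with its lid on (one piece): round body 52 diameter up to 46 high, then a domed lid with a small knob (18 wide); 73 high. About 0.25 kg. Origin: centre of its underside, z up. Loose, stands on the bench in the stock.
- green_jar: Sizes in mm. Green-lidded glaze jar: grey cylinder 48 diameter, the top 16 of it a bright green screw lid of the same diameter, fixed on; 60 high in all. About 0.2 kg. Origin: centre of its underside, z up. Loose, stands on the bench in the stock.
- white_jar: Sizes in mm. White-lidded glaze jar: grey cylinder 48 diameter, the top 16 of it a white screw lid of the same diameter, fixed on; 60 high in all. Not wanted for these kits. Origin: centre of its underside, z up. Loose, stands on the bench in the stock.
- black_cup: Sizes in mm. Black straight-sided open cup without handle, outside diameter 52 over most of its height (46 at the foot), 60 high, wall 4. Not wanted for these kits. Origin: centre of its underside, z up. Loose, stands on the bench in the stock. Stock: two rows along world y, 100 apart in x, 140 between neighbours, each up to 12 off in x and y; among it a kiln prop 22 high and a wooden rib 12 high.

How it is judged:
By the outcome, as a careful person would: the job done as asked, in the order asked, and still so for the second after the job is handed in, with the robot touching nothing.
It also fails if it takes over 133 s, if anything falls off the work surface, if the arm or the gripper's body presses on something with over 40 N, if the wrist force passes 120 N, or if a joint passes its speed limit or range.

ROBOT

A 7-joint arm with a two-finger parallel gripper is mounted at the origin on the work surface. World frame = base frame: x ahead of the robot, y to its left, z up, the work surface at z = 0. Lengths are in m, angles in rad, forces in N, time in s.
With the tool pointing down it reaches from about 0.425 to 0.8 m from the base axis. Payload 8.3 kg.
Tool frame: the origin (TCP) lies at the very end of the fingers, on their centre line; the grasp point (between the pads) lies 19 mm behind it (ctrl.grip_depth is the z of the grasp point in the tool frame, in m); z points along the fingers, x is the direction in which the jaws open and shut, and the axes are right-handed (so a half turn about z gives the same grasp; the last joint's range is limited). The gripper opens to 85 mm and grips with 20 to 120 N. Pads are 22 mm wide; open, the fingers measure 114 mm over their backs; the gripper's body (76 mm by 85 mm) begins 54 mm behind the grasp point. The pads swing forward as they close: fully open they stand 13 mm farther back than shut.
Start: joints at [1.234, 0.383, 0.016, 1.37, -0.006, 1.388, -0.046], TCP at [0.169, -0.602, 0.231] pointing down, gripper open.
Joint ranges: [-2.95, 2.95], [-0.25, 2.06], [-1.52, 1.56], [0.18, 2.33], [-1.44, 4.58], [0.02, 2.06], [-3.01, 3.01]. Speed limits (rad/s): [2.39, 2.39, 3.01, 3.01, 3.14, 3.14, 3.14].

INTERFACE

Orientations are given as a unit quaternion [w, x, y, z].
In Python, from cell import monitor, vision, workorder, ctrl gives the robot as it stands.
- The arm moves only by the shell command python3 -m creep 'ROWS' [FORCE]. ROWS is JSON, a list of rows, each a list of 7 numbers: the turn, a rotation vector about the tool's x, y, z in rad, then the shift along the tool's x, y, z in mm, then the opening, from 0 (shut) to 1 (fully open). A call has 1 to 12 rows; each row shifts and turns the pose as measured when the row begins, along the tool's axes as they then stand; what a row does not reach is not made up. A row lasts 1/12 s, in which the tool goes at most 41.7 mm and 7.16 degrees, less where a joint would pass 70% of its speed; a pose out of reach is approached as far as the arm can. A call is refused whole if a number of a shift passes 41.7 or a number of a turn 0.125, either way. A call with a gripper value outside its range is refused whole. The fingers move at their own pace and stop on an object; FORCE is the grip in N (left out, the last holds). Time passes only in rows, so rows that do not move let the fingers close. It gives the time, the measured TCP pose, the force and the opening at its end, in the units of the state.
- monitor.get_state(): the state, without advancing time (a new reading comes with each control period).
- vision.camera(name): name is "side" or "top"; returns a dict with "frame" (384x512x3 uint8, red, green, blue), "z_map" (384x512 float32, m along the optical axis (not along the pixel's ray), 0 where there is no reading), "vertical_fov" (degrees; the focal length in pixels is half the picture's height over the tangent of half this angle, whatever the lens; pixels are square), "cx", "cy" (the principal point, pixels), "R" (3x3) and "t" (3): a world point X has camera coordinates R X + t. Camera axes: x right, y down, z forward; pixel columns grow to the right and rows downward; lengths in m; the calibration is good to about 2 mm. A picture is of the moment at which its call begins.
- workorder.sign_off(): hands the job in, once; it reports no verdict.
The state is a dict: "time_s": time; "joint_positions": joint angles; "joint_velocities": joint speeds; "joint_efforts": joint torques, N m; "eef_pos": TCP position; "eef_rot": TCP orientation; "ft_force": force on the tool from outside, world axes, zero at the start; "wrist_torque": the same for the moment, N m; "grip_width": opening from 0.0 (shut) to 1.0 (fully open).
Only numpy, scipy, OpenCV 4.12 (cv2) and the standard library are available. Lean on these libraries where they do the work, as an engineer would, in place of code of your own. Each camera call takes 0.05 s, during which the arm holds its last target.

## Working session

There is one attempt and no reset: what is moved stays moved. The work goes in short steps, Python scripts to look and compute and a shell command to move; the robot and the scene stay as the last step left them, time stands still between calls to the robot, and variables do not carry over. Pictures are saved under pics/ and viewed, and the job is handed in when it is done.

```bash
ls; mkdir -p pics
python3 - <<'E'
from cell import monitor, vision, workorder, ctrl
import cv2,numpy as np
s=monitor.get_state()
for k,v in s.items(): print(k,np.round(v,3))
print(ctrl.grip_depth)
for n in("top","side"):
    c=vision.camera(n); cv2.imwrite(f"pics/{n}0.png",c["frame"][:,:,::-1]); np.savez(f"{n}0.npz",**c)
    print(n,c["vertical_fov"],c["cx"],c["cy"],np.round(c["R"],3).tolist(),np.round(c["t"],3))
E
```

```text
pics
time_s 0.0
joint_positions [ 1.234  0.384  0.016  1.371 -0.006  1.388 -0.047]
joint_velocities [-0.     0.    -0.001 -0.001 -0.001  0.001 -0.002]
joint_efforts [-0.0000e+00 -6.2758e+01  8.4400e-01 -3.7181e+01  1.6000e-02  1.4000e-02
 -0.0000e+00]
eef_pos [ 0.169 -0.601  0.23 ]
eef_rot [-0.001  0.797 -0.604 -0.001]
ft_force [-0.693 -0.899 -0.272]
wrist_torque [ 0.004  0.    -0.017]
grip_width 1.002
-0.0187
top 45.22411164711386 255.09635052623292 191.35221962326855 [[-0.006, -1.0, 0.001], [-0.995, 0.006, -0.101], [0.101, -0.001, -0.995]] [-0.003  0.554  0.879]
side 57.66361016076674 255.9834910286004 192.36557946931262 [[-1.0, 0.016, -0.022], [0.027, 0.678, -0.734], [0.003, -0.735, -0.678]] [0.557 0.017 0.681]
```

View pics/top0.png

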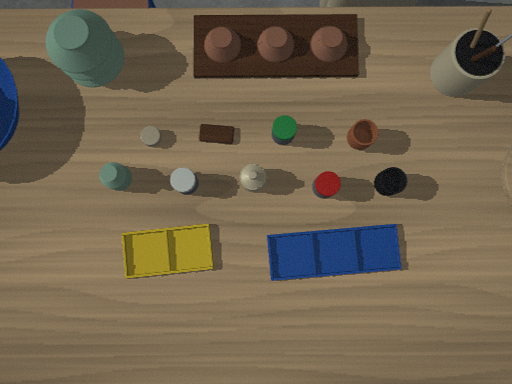

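View pics/side0.png

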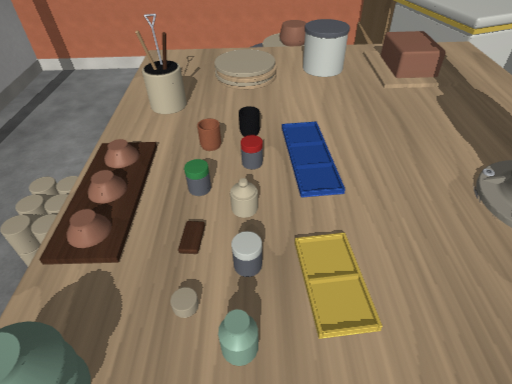

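```bash
cat > h.py <<'E'
import numpy as np,cv2
from cell import monitor, vision
def cam(n):
    c=vision.camera(n); return c
def f(c): return 192/np.tan(np.radians(c["vertical_fov"]/2))
def cloud(c):
    v,u=np.mgrid[0:384,0:512]; z=c["z_map"]; F=f(c)
    P=np.dstack([(u-c["cx"])/F*z,(v-c["cy"])/F*z,z]); return (P-c["t"])@c["R"]
def ray(c,uv,h):
    uv=np.atleast_2d(uv); F=f(c)
    d=np.c_[(uv[:,0]-c["cx"])/F,(uv[:,1]-c["cy"])/F,np.ones(len(uv))]@c["R"]; o=-c["R"].T@c["t"]
    return o+d*((h-o[2])/d[:,2])[:,None]
def px(c,X):
    p=np.atleast_2d(X)@c["R"].T+c["t"]; return p[:,:2]/p[:,2:]*f(c)+[c["cx"],c["cy"]]
def circ(P):
    A=np.c_[2*P[:,:2],np.ones(len(P))]; s=np.linalg.lstsq(A,(P[:,:2]**2).sum(1),rcond=None)[0]
    return s[:2],np.sqrt(s[2]+s[0]**2+s[1]**2)
E
python3 - <<'E'
from h import *
T=dict(np.load("top0.npz")); S=dict(np.load("side0.npz"))
top={'terr':(362,134),'vase':(116,177),'red':(327,184),'cream':(253,177),'green':(285,129),'white':(184,181),'black':(391,181),'prop':(151,136),'rib':(217,134)}
for nm,c in(('top',T),('side',S)):
    W=cloud(c); ok=c["z_map"]>0
    print(nm,'bench z',np.median(W[300:370,100:400][...,2]) if nm=='top' else '')
    m=(ok&(W[...,2]>.007)&(W[...,2]<.11)&(W[...,0]>.3)&(W[...,0]<.8)).astype(np.uint8)
    n,l,st,ce=cv2.connectedComponentsWithStats(m)
    for i in range(1,n):
        if st[i,4]<60: continue
        P=W[l==i]; zt=np.percentile(P[:,2],98); Q=P[P[:,2]>zt-.006]
        (bx,by),(w,h),_=cv2.minAreaRect((Q[:,:2]*1000).astype(np.float32))
        rgb=c["frame"][l==i].mean(0).astype(int)
        print(nm,ce[i].round(),st[i,4],rgb,'zt %.1f'%(zt*1000),'rect centre %.1f %.1f size %.0f %.0f'%(bx,by,w,h),'all',(P.min(0)*1000).round()[:2],(P.max(0)*1000).round()[:2])
E
```

```text
top bench z 0.00013075961445938408
top [455.  79.] 1253 [111 106  89] zt 109.7 rect centre 768.8 -408.8 size 90 35 all [ 749. -456.] [ 800. -370.]
top [84. 69.] 1107 [74 94 82] zt 102.7 rect centre 794.0 328.4 size 12 55 all [776. 281.] [800. 378.]
top [ 10. 104.] 536 [28 51 93] zt 77.0 rect centre 717.7 458.7 size 30 163 all [636. 444.] [800. 518.]
top [276.  74.] 582 [51 35 24] zt 17.5 rect centre 796.6 -50.8 size 7 336 all [ 793. -220.] [800. 118.]
top [284. 129.] 591 [40 96 56] zt 63.0 rect centre 675.0 -64.1 size 45 47 all [651. -88.] [699. -40.]
top [363. 134.] 578 [92 58 40] zt 62.6 rect centre 664.4 -218.6 size 51 51 all [ 638. -244.] [ 690. -193.]
top [217. 133.] 595 [61 42 29] zt 15.1 rect centre 674.5 71.2 size 70 35 all [654.  35.] [695. 107.]
top [151. 136.] 330 [123 117  99] zt 25.2 rect centre 669.1 203.2 size 39 37 all [649. 183.] [688. 222.]
top [508. 174.] 388 [133 115  89] zt 40.7 rect centre 585.6 -501.4 size 14 89 all [ 531. -522.] [ 643. -494.]
top [115. 176.] 706 [ 79 100  88] zt 77.5 rect centre 585.2 268.5 size 30 30 all [560. 241.] [611. 293.]
top [253. 177.
[... 1561 characters left out ...]
3.5 rect centre 580.8 -0.5 size 16 16 all [556. -20.] [607.  26.]
side [191. 237.] 640 [65 43 31] zt 15.0 rect centre 674.1 73.2 size 70 36 all [654.  38.] [695. 109.]
side [246. 253.] 1155 [137 140 137] zt 62.6 rect centre 574.6 133.8 size 47 47 all [550. 109.] [598. 158.]
side [336. 287.] 1703 [167 145  64] zt 16.7 rect centre 438.6 169.2 size 91 175 all [386.  79.] [492. 261.]
side [184. 301.] 640 [144 135 116] zt 24.9 rect centre 668.8 205.2 size 38 39 all [649. 185.] [688. 225.]
side [238. 337.] 1766 [119 144 128] zt 77.4 rect centre 584.9 269.4 size 30 31 all [559. 249.] [611. 296.]
side [ 56. 364.] 2037 [75 92 82] zt 105.0 rect centre 793.8 324.6 size 12 39 all [776. 281.] [800. 344.]
```

```bash
python3 - <<'E'
from h import *
for nm in('top','side'):
    c=dict(np.load(nm+"0.npz")); W=cloud(c)
    hsv=cv2.cvtColor(c["frame"],cv2.COLOR_RGB2HSV)
    for k,(lo,hi,box,offs) in {'yellow':((20,110,60),(35,255,255),(.08,.26),(-42,42)),'blue':((100,110,30),(125,255,255),(-.3,-.02),(-84,0,84))}.items():
        m=cv2.inRange(hsv,lo,hi)>0
        m&=(W[...,0]>.36)&(W[...,0]<.51)&(W[...,1]>box[0])&(W[...,1]<box[1])&(W[...,2]>.009)
        b=cv2.boxPoints(r:=cv2.minAreaRect((W[m][:,:2]*1000).astype(np.float32)))
        e=max((b[1]-b[0],b[2]-b[1]),key=np.linalg.norm); e=e/np.linalg.norm(e); e*=np.sign(e[1])
        print(nm,k,np.round(r[0],1),np.round(r[1],0),'yaw',np.degrees(np.arctan2(-e[0],e[1])).round(1),[(np.array(r[0])+o*e).round(1).tolist() for o in offs])
E
python3 -m creep '[[0,0,-0.12,0,0,0,1],[0,0,-0.12,0,0,0,1],[0,0,-0.12,0,0,0,1],[0,0,-0.12,0,0,0,1],[0,0,-0.12,0,0,0,1],[0,0,-0.12,0,0,0,1],[0,0,-0.12,0,0,0,1],[0,0,-0.12,0,0,0,1],[0,0,-0.12,0,0,0,1],[0,0,-0.12,0,0,0,1],[0,0,-0.10,0,0,0,1]]' 40
```

```text
top yellow [439.  167.8] [ 90. 175.] yaw 5.8 [[443.3, 126.0], [434.8, 209.6]]
top blue [ 434.4 -161.3] [ 89. 257.] yaw 4.6 [[441.2, -245.0], [434.4, -161.3], [427.6, -77.6]]
side yellow [438.6 169.2] [ 91. 175.] yaw 5.8 [[442.8, 127.4], [434.4, 211.0]]
side blue [ 434.3 -158.8] [ 91. 261.] yaw 4.6 [[441.1, -242.5], [434.3, -158.8], [427.6, -75.1]]
time_s: 1.02
eef_pos: [0.168, -0.598, 0.2234]
eef_rot: [-0.007, 1.0, 0.027, -0.002]
ft_force: [0.1, 0.3, 0.4]
grip_width: 1.003
```

```bash
cat > go.py <<'E'
import sys,numpy as np
from cell import monitor
from scipy.spatial.transform import Rotation as Ro
x,y,z=map(float,sys.argv[1:4])
s=monitor.get_state(); q=np.array(s["eef_rot"]); R=Ro.from_quat(q[[1,2,3,0]])
p=np.array(s["eef_pos"])*1000
print('pos',p.round(1),'need tool shift',R.inv().apply(np.array([x,y,z])-p).round(1),'turn',(R.inv()*Ro.from_quat([1,0,0,0])).as_rotvec().round(3),'grip',round(float(s["grip_width"]),3),'F',np.round(s["ft_force"],1),'t',s["time_s"], 'j',np.round(s["joint_positions"],2))
E
python3 go.py 664 -217 150
```

```text
pos [ 168.  -598.   223.4] need tool shift [ 516.1 -352.8   76.4] turn [-0.014  0.004  0.054] grip 1.003 F [0.1 0.3 0.4] t 1.0167 j [ 1.39  0.4  -0.2   1.37  0.08  1.39  1.24]
```

```bash
python3 -m creep '[[0,0,0.05,20,-14,0,1],[0,0,0,29,-20,0,1],[0,0,0,29,-20,0,1],[0,0,0,29,-20,0,1],[0,0,0,29,-20,0,1],[0,0,0,29,-20,0,1],[0,0,0,29,-20,0,1],[0,0,0,29,-20,0,1],[0,0,0,29,-20,0,1],[0,0,0,29,-20,0,1],[0,0,0,29,-20,0,1],[0,0,0,29,-20,0,1]]';python3 go.py 664 -217 150
```

```text
time_s: 2.02
eef_pos: [0.5046, -0.3571, 0.2165]
eef_rot: [-0.01, 1.0, -0.005, -0.009]
ft_force: [1.1, -0.6, -0.4]
grip_width: 1.0
pos [ 504.6 -357.1  216.5] need tool shift [ 159.2 -140.3   66.6] turn [-0.02   0.017 -0.01 ] grip 1.0 F [ 1.1 -0.6 -0.4] t 2.0167 j [ 0.83  0.42 -0.37  1.37  0.14  1.4   0.46]
```

```bash
python3 -m creep '[[-0.02,0.017,-0.01,28,-25,5,1],[0,0,0,28,-25,10,1],[0,0,0,28,-25,10,1],[0,0,0,28,-25,10,1],[0,0,0,24,-20,10,1],[0,0,0,12,-10,5,1],[0,0,0,0,0,0,1],[0,0,0,0,0,0,1]]';python3 go.py 664 -217 80
```

```text
time_s: 2.68
eef_pos: [0.6634, -0.2088, 0.1588]
eef_rot: [-0.003, 1.0, 0.006, -0.002]
ft_force: [-0.7, -1.3, -0.4]
grip_width: 1.001
pos [ 663.4 -208.8  158.8] need tool shift [ 0.8  8.8 78.8] turn [-0.007  0.004  0.013] grip 1.001 F [-0.7 -1.3 -0.4] t 2.6833 j [ 0.51  0.62 -0.41  1.23  0.23  1.35  0.13]
```

```bash
python3 -m creep '[[-0.007,0.004,0.013,0.8,8.8,0,1],[0,0,0,0,0,20,1],[0,0,0,0,0,30,1],[0,0,0,0,0,15,1],[0,0,0,0,0,0,1],[0,0,0,0,0,0,1]]';python3 go.py 664 -217 20
```

```text
time_s: 3.18
eef_pos: [0.6611, -0.2309, 0.095]
eef_rot: [0.005, 1.0, -0.008, 0.002]
ft_force: [0.9, -1.1, 1.2]
grip_width: 0.999
pos [ 661.1 -230.9   95. ] need tool shift [  2.4 -14.6  74.9] turn [ 0.009 -0.004 -0.015] grip 0.999 F [ 0.9 -1.1  1.2] t 3.1833 j [ 0.53  0.66 -0.38  1.3   0.25  1.22  0.12]
```

```bash
for i in 1 2; do python3 -m creep '[[0,0,0,0,0,0,1]]' | grep -E pos; done; python3 -m creep '[[0,0,0,0,-14,0,1]]'|grep pos; for i in 1 2 3; do python3 -m creep '[[0,0,0,0,0,0,1]]' | grep -E pos; done;python3 go.py 664 -217 20
```

```text
eef_pos: [0.6604, -0.2329, 0.0958]
eef_pos: [0.6605, -0.2345, 0.0973]
eef_pos: [0.6603, -0.2253, 0.0984]
eef_pos: [0.6616, -0.2211, 0.0999]
eef_pos: [0.662, -0.221, 0.101]
eef_pos: [0.6626, -0.2198, 0.1019]
pos [ 662.6 -219.8  101.9] need tool shift [ 0.3 -3.9 81.9] turn [ 0.013 -0.011 -0.021] grip 1.0 F [0.2 0.5 0.2] t 3.6833 j [ 0.51  0.64 -0.39  1.31  0.25  1.22  0.09]
```

```bash
python3 -m creep '[[0.013,-0.011,-0.021,0.3,-3,10,1],[0,0,0,0,0,20,1],[0,0,0,0,0,20,1],[0,0,0,0,0,1,1]]';python3 go.py 664 -217 20
```

```text
time_s: 4.02
eef_pos: [0.6653, -0.2157, 0.0509]
eef_rot: [-0.0, 1.0, 0.003, 0.002]
ft_force: [-1.1, 0.3, -1.6]
grip_width: 1.002
pos [ 665.3 -215.7   50.9] need tool shift [-1.4  1.3 30.8] turn [-0.001 -0.004  0.007] grip 1.002 F [-1.1  0.3 -1.6] t 4.0167 j [ 0.51  0.7  -0.38  1.34  0.27  1.15  0.11]
```

```bash
python3 - <<'E'
from h import *
c=cam("side"); cv2.imwrite("pics/s1.png",cv2.resize(c["frame"][90:240,130:330,::-1],None,fx=4,fy=4))
E
for i in 1 2 3; do python3 go.py 664 -217 20|cut -c1-70; done
```

```text
pos [ 665.8 -215.9   52.4] need tool shift [-2.   1.1 32.3] turn [-0. 
pos [ 665.8 -215.9   52.4] need tool shift [-2.   1.1 32.3] turn [-0. 
pos [ 665.8 -215.9   52.4] need tool shift [-2.   1.1 32.3] turn [-0.
```

View pics/s1.png

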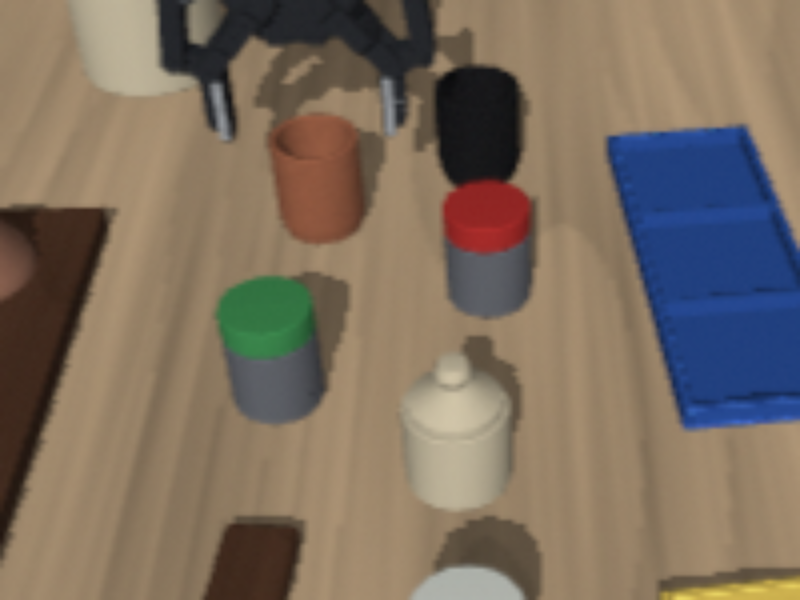

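```bash
python3 -m creep '[[0,0,0,-1,0,16,1],[0,0,0,0,0,14,1],[0,0,0,0,0,2,1],[0,0,0,0,0,1,1]]';python3 go.py 664 -217 20
```

```text
time_s: 4.4
eef_pos: [0.6669, -0.216, 0.0206]
eef_rot: [-0.0, 1.0, 0.004, 0.004]
ft_force: [0.6, -0.6, 0.7]
grip_width: 1.002
pos [ 666.9 -216.    20.6] need tool shift [-2.9  1.   0.6] turn [-0.001 -0.007  0.008] grip 1.002 F [ 0.6 -0.6  0.7] t 4.4 j [ 0.51  0.73 -0.38  1.36  0.28  1.1   0.1 ]
```

Close gently, 40 N.

```bash
python3 -m creep '[[0,-0.007,0,-3,1,0.6,1],[0,0,0,0,0,0.7,0],[0,0,0,0,0,0.7,0],[0,0,0,0,0,0.7,0],[0,0,0,0,0,0.7,0],[0,0,0,0,0,0.7,0],[0,0,0,0,0,0.7,0]]' 40;python3 go.py 664 -217 20
```

```text
time_s: 4.98
eef_pos: [0.6655, -0.2177, 0.0206]
eef_rot: [0.0, 1.0, 0.004, 0.002]
ft_force: [-3.5, 0.7, 6.8]
grip_width: 0.594
pos [ 665.5 -217.7   20.6] need tool shift [-1.5 -0.7  0.6] turn [ 0.001 -0.004  0.008] grip 0.594 F [-3.5  0.7  6.8] t 4.9833 j [ 0.51  0.73 -0.38  1.36  0.28  1.1   0.1 ]
```

```bash
python3 -m creep '[[0,0,0,0,0,-8,0],[0,0,0,0,0,-20,0],[0,0,0,0,0,-30,0],[0,0,0,0,0,-30,0],[0,0,0,0,0,-20,0],[0,0,0,0,0,0,0]]';python3 go.py 441 -244 120
```

```text
time_s: 5.48
eef_pos: [0.6629, -0.2168, 0.1304]
eef_rot: [-0.001, 1.0, 0.004, -0.001]
ft_force: [1.0, 0.3, -0.3]
grip_width: 0.597
pos [ 662.9 -216.8  130.4] need tool shift [-222.1   25.2   10.9] turn [-0.002  0.003  0.009] grip 0.597 F [ 1.   0.3 -0.3] t 5.4833 j [ 0.52  0.64 -0.4   1.26  0.24  1.3   0.13]
```

```bash
python3 -m creep '[[0,0,0,-20,2,0,0],[0,0,0,-28,3,0,0],[0,0,0,-28,3,1,0],[0,0,0,-28,3,1,0],[0,0,0,-28,3,1,0],[0,0,0,-28,3,1,0],[0,0,0,-28,3,1,0],[0,0,0,-20,3,1,0],[0,0,0,-8,2,1,0],[0,0,0,0,0,1,0],[0,0,0,0,0,1,0]]';python3 go.py 441 -244 120
```

```text
time_s: 6.4
eef_pos: [0.4361, -0.2421, 0.1153]
eef_rot: [-0.002, 1.0, 0.005, -0.002]
ft_force: [-0.8, -0.6, -2.2]
grip_width: 0.597
pos [ 436.1 -242.1  115.3] need tool shift [ 4.8  1.9 -4.8] turn [-0.004  0.003  0.009] grip 0.597 F [-0.8 -0.6 -2.2] t 6.4 j [ 0.82  0.24 -0.42  1.85  0.11  1.08  0.36]
```

```bash
python3 -m creep '[[0,0,0.01,4,2,10,0],[0,0,0,0,0,20,0],[0,0,0,0,0,20,0],[0,0,0,0,0,12,0],[0,0,0,0,0,1,0],[0,0,0,0,0,1,0]]';python3 go.py 441 -244 25
```

```text
time_s: 6.9
eef_pos: [0.45, -0.2414, 0.0461]
eef_rot: [-0.003, 1.0, 0.002, 0.002]
ft_force: [-0.8, -0.6, -0.8]
grip_width: 0.605
pos [ 450.  -241.4   46.1] need tool shift [-9.1  2.7 21.1] turn [-0.006 -0.004  0.003] grip 0.605 F [-0.8 -0.6 -0.8] t 6.9 j [ 0.78  0.35 -0.41  1.89  0.16  0.94  0.3 ]
```

```bash
python3 -m creep '[[-0.006,-0.004,0.003,-7,2,1,0],[0,0,0,0,0,1,0],[0,0,0,0,0,1,0],[0,0,0,0,0,1,0]]';python3 go.py 441 -244 25; python3 -m creep '[[0,0,0,0,0,1,0]]'
```

```text
time_s: 7.23
eef_pos: [0.4452, -0.243, 0.0426]
eef_rot: [0.0, 1.0, 0.001, 0.001]
ft_force: [0.2, -0.3, -1.0]
grip_width: 0.597
pos [ 445.2 -243.    42.6] need tool shift [-4.3  1.  17.6] turn [ 0.001 -0.001  0.002] grip 0.597 F [ 0.2 -0.3 -1. ] t 7.2333 j [ 0.78  0.35 -0.41  1.9   0.17  0.93  0.3 ]
time_s: 7.32
eef_pos: [0.4457, -0.2432, 0.0422]
eef_rot: [0.001, 1.0, 0.001, 0.001]
ft_force: [0.7, 0.3, -0.6]
grip_width: 0.599
```

```bash
python3 -m creep '[[0,0,0,-4,1,3,0],[0,0,0,0,0,6,0],[0,0,0,0,0,4,0],[0,0,0,0,0,3,0],[0,0,0,0,0,1,0],[0,0,0,0,0,1,0]]';python3 go.py 441 -244 25
```

```text
time_s: 7.82
eef_pos: [0.4418, -0.2455, 0.0243]
eef_rot: [0.002, 1.0, 0.0, 0.002]
ft_force: [-9.6, 3.5, 29.3]
grip_width: 0.597
pos [ 441.8 -245.5   24.3] need tool shift [-0.8 -1.5 -0.7] turn [ 0.004 -0.004  0.   ] grip 0.597 F [-9.6  3.5 29.3] t 7.8167 j [ 0.78  0.37 -0.4   1.92  0.18  0.88  0.29]
```

```bash
python3 -m creep '[[0,0,0,0,0,-0.5,0.6],[0,0,0,0,0,0,0.75],[0,0,0,0,0,0,0.75],[0,0,0,0,0,0,0.75],[0,0,0,0,0,-5,0.75],[0,0,0,0,0,-20,0.75],[0,0,0,0,0,-30,0.75],[0,0,0,0,0,-30,0.75],[0,0,0,0,0,-30,0.75],[0,0,0,0,0,0,1],[0,0,0,0,0,0,1]]';python3 go.py 585 269 180
python3 - <<'E'
from h import *
c=cam("side"); cv2.imwrite("pics/s2.png",c["frame"][:,:,::-1])
E
```

```text
time_s: 8.73
eef_pos: [0.4411, -0.244, 0.1459]
eef_rot: [0.001, 1.0, 0.001, 0.002]
ft_force: [0.3, 0.7, -0.9]
grip_width: 0.988
pos [ 441.1 -244.   145.9] need tool shift [ 144.9 -512.7  -34.6] turn [ 0.002 -0.003  0.002] grip 0.988 F [ 0.3  0.7 -0.9] t 8.7333 j [ 0.82  0.21 -0.43  1.81  0.1   1.14  0.36]
```

View pics/s2.png

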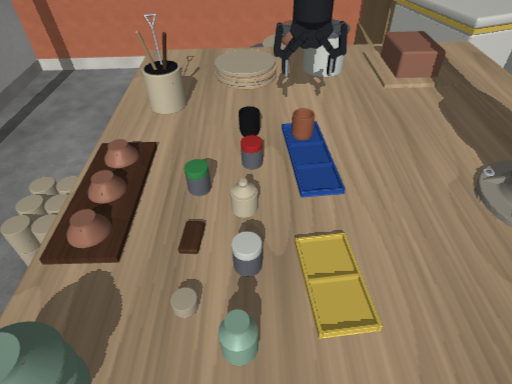

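```bash
python3 -m creep '[[0,0,0,5,-18,0,1],[0,0,0,8,-30,0,1],[0,0,0,8,-30,0,1],[0,0,0,8,-30,0,1],[0,0,0,8,-30,0,1],[0,0,0,8,-30,0,1],[0,0,0,8,-30,0,1],[0,0,0,8,-30,0,1],[0,0,0,8,-30,0,1],[0,0,0,8,-30,0,1],[0,0,0,8,-30,0,1],[0,0,0,8,-30,0,1]]';python3 go.py 585 269 150
```

```text
time_s: 9.78
eef_pos: [0.5324, 0.1086, 0.1339]
eef_rot: [0.002, 1.0, -0.008, -0.006]
ft_force: [1.4, -0.5, 0.2]
grip_width: 1.002
pos [532.4 108.6 133.9] need tool shift [  49.7 -161.2  -17.2] turn [ 0.003  0.011 -0.016] grip 1.002 F [ 1.4 -0.5  0.2] t 9.7833 j [ 0.26  0.36 -0.64  1.7   0.23  1.17 -0.46]
```

```bash
python3 -m creep '[[0.003,0.01,-0.016,9,-29,-3,1],[0,0,0,9,-29,-2,1],[0,0,0,9,-29,-2,1],[0,0,0,9,-26,-2,1],[0,0,0,6,-17,-2,1],[0,0,0,3,-8,-1,1],[0,0,0,0,0,0,1],[0,0,0,0,0,0,1],[0,0,0,0,0,0,1],[0,0,0,0,0,0,1]]';python3 go.py 585 269 120
```

```text
time_s: 10.62
eef_pos: [0.5727, 0.2585, 0.1338]
eef_rot: [0.0, 1.0, 0.005, -0.009]
ft_force: [0.5, 0.3, -0.8]
grip_width: 0.998
pos [572.7 258.5 133.8] need tool shift [ 12.6 -10.4  13.5] turn [0.001 0.018 0.009] grip 0.998 F [ 0.5  0.3 -0.8] t 10.6167 j [-0.02  0.55 -0.64  1.45  0.32  1.27 -0.69]
```

```bash
python3 -m creep '[[0,0.018,0.009,10,-8,3,1],[0,0,0,0,0,3,1],[0,0,0,0,0,0,1],[0,0,0,0,0,0,1]]';python3 go.py 585 269 120;  python3 -m creep '[[0,0,0,0,0,0,1],[0,0,0,0,0,0,1]]'|grep pos
```

```text
time_s: 10.95
eef_pos: [0.5847, 0.2621, 0.1271]
eef_rot: [0.002, 1.0, -0.003, 0.001]
ft_force: [0.6, -0.2, 0.1]
grip_width: 1.003
pos [584.7 262.1 127.1] need tool shift [ 0.3 -6.9  7.1] turn [ 0.003 -0.002 -0.007] grip 1.003 F [ 0.6 -0.2  0.1] t 10.95 j [-0.04  0.56 -0.63  1.44  0.34  1.25 -0.71]
eef_pos: [0.5848, 0.2613, 0.1271]
```

```bash
python3 -m creep '[[0,0,0,0,-7,10,1],[0,0,0,0,0,25,1],[0,0,0,0,0,25,1],[0,0,0,0,0,15,1],[0,0,0,0,0,0,1],[0,0,0,0,0,0,1]]';python3 go.py 585 269 16
```

```text
time_s: 11.62
eef_pos: [0.5853, 0.2712, 0.0487]
eef_rot: [0.001, 1.0, -0.003, 0.003]
ft_force: [0.4, 0.4, 0.6]
grip_width: 0.998
pos [585.3 271.2  48.7] need tool shift [-0.4  2.2 32.7] turn [ 0.002 -0.005 -0.007] grip 0.998 F [0.4 0.4 0.6] t 11.6167 j [-0.07  0.64 -0.6   1.51  0.39  1.11 -0.76]
```

```bash
python3 -m creep '[[0,-0.005,-0.007,0,2,10,1],[0,0,0,0,0,14,1],[0,0,0,0,0,8,1],[0,0,0,0,0,1,1],[0,0,0,0,0,1,1]]';python3 go.py 585 269 16
```

```text
time_s: 12.03
eef_pos: [0.5865, 0.2705, 0.0137]
eef_rot: [-0.0, 1.0, 0.001, 0.001]
ft_force: [-0.1, -0.3, -0.0]
grip_width: 1.0
pos [586.5 270.5  13.7] need tool shift [-1.5  1.5 -2.3] turn [-0.    -0.003  0.001] grip 1.0 F [-0.1 -0.3 -0. ] t 12.0333 j [-0.07  0.69 -0.59  1.53  0.42  1.05 -0.76]
```

```bash
python3 -m creep '[[0,0,0,-1,1,-2,1],[0,0,0,0,0,0.5,0],[0,0,0,0,0,0.5,0],[0,0,0,0,0,0.5,0],[0,0,0,0,0,0.5,0],[0,0,0,0,0,0.5,0],[0,0,0,0,0,0.5,0]]' 45;python3 go.py 585 269 16
```

```text
time_s: 12.62
eef_pos: [0.5863, 0.2699, 0.0157]
eef_rot: [-0.001, 1.0, 0.0, 0.003]
ft_force: [-1.8, -1.6, 5.6]
grip_width: 0.591
pos [586.3 269.9  15.7] need tool shift [-1.3  0.9 -0.3] turn [-0.001 -0.005  0.001] grip 0.591 F [-1.8 -1.6  5.6] t 12.6167 j [-0.07  0.68 -0.59  1.53  0.42  1.05 -0.76]
```

```bash
python3 -m creep '[[0,0,0,0,0,-8,0],[0,0,0,0,0,-20,0],[0,0,0,0,0,-30,0],[0,0,0,0,0,-30,0],[0,0,0,0,0,-20,0],[0,0,0,-6,12,0,0],[0,0,0,-11,24,0,0],[0,0,0,-11,24,0,0],[0,0,0,-11,24,0,0],[0,0,0,-11,24,0,0],[0,0,0,-11,24,0,0],[0,0,0,-11,24,0,0]]';python3 go.py 428 -76 120
```

```text
time_s: 13.62
eef_pos: [0.5092, 0.1151, 0.1278]
eef_rot: [-0.003, 1.0, 0.006, 0.001]
ft_force: [-0.3, -0.3, -2.3]
grip_width: 0.593
pos [509.2 115.1 127.8] need tool shift [-83.6 190.1   6.7] turn [-0.005 -0.002  0.013] grip 0.593 F [-0.3 -0.3 -2.3] t 13.6167 j [ 0.29  0.31 -0.67  1.77  0.21  1.13 -0.44]
```

```bash
python3 -m creep '[[0,0,0.01,-11,24,0,0],[0,0,0,-11,24,0,0],[0,0,0,-11,24,0,0],[0,0,0,-11,24,0,0],[0,0,0,-11,24,0,0],[0,0,0,-9,20,0,0],[0,0,0,-6,13,0,0],[0,0,0,-2,5,0,0],[0,0,0,0,0,0,0],[0,0,0,0,0,0,0]]';python3 go.py 428 -76 90
```

```text
time_s: 14.45
eef_pos: [0.4296, -0.0557, 0.1281]
eef_rot: [-0.001, 1.0, -0.002, 0.001]
ft_force: [-0.7, 0.0, -3.3]
grip_width: 0.592
pos [429.6 -55.7 128.1] need tool shift [-1.6 20.3 38.1] turn [-0.001 -0.002 -0.005] grip 0.592 F [-0.7  0.  -3.3] t 14.45 j [ 0.61  0.09 -0.58  1.99  0.05  1.08  0.01]
```

```bash
python3 -m creep '[[0,0,0,-1,14,0,0],[0,0,0,0,5,5,0],[0,0,0,0,0,15,0],[0,0,0,0,0,20,0],[0,0,0,0,0,15,0],[0,0,0,0,0,0,0],[0,0,0,0,0,0,0]]';python3 go.py 428 -76 20
```

```text
time_s: 15.03
eef_pos: [0.4336, -0.0663, 0.0714]
eef_rot: [-0.002, 1.0, 0.003, 0.003]
ft_force: [0.8, -0.6, -2.3]
grip_width: 0.593
pos [433.6 -66.3  71.4] need tool shift [-6.   9.9 51.3] turn [-0.005 -0.007  0.007] grip 0.593 F [ 0.8 -0.6 -2.3] t 15.0333 j [ 0.61  0.18 -0.56  2.04  0.11  0.94 -0.01]
```

```bash
python3 -m creep '[[-0.005,-0.007,0.007,-5,9,2,0],[0,0,0,0,0,5,0],[0,0,0,0,0,15,0],[0,0,0,0,0,10,0],[0,0,0,0,0,0,0],[0,0,0,0,0,0,0]]';python3 go.py 428 -76 20
```

```text
time_s: 15.53
eef_pos: [0.4312, -0.0753, 0.0407]
eef_rot: [0.001, 1.0, 0.0, 0.002]
ft_force: [-0.0, 0.6, -3.3]
grip_width: 0.59
pos [431.2 -75.3  40.7] need tool shift [-3.2  0.6 20.7] turn [ 0.002 -0.004  0.001] grip 0.59 F [-0.   0.6 -3.3] t 15.5333 j [ 0.6   0.23 -0.55  2.07  0.16  0.88 -0.04]
```

```bash
python3 -m creep '[[0,0,0,-3,0.6,4,0],[0,0,0,0,0,7,0],[0,0,0,0,0,5,0],[0,0,0,0,0,3,0],[0,0,0,0,0,0.5,0],[0,0,0,0,0,0.5,0]]';python3 go.py 428 -76 20
```

```text
time_s: 16.03
eef_pos: [0.4291, -0.0764, 0.0203]
eef_rot: [0.001, 1.0, 0.0, 0.003]
ft_force: [0.0, -0.4, -2.6]
grip_width: 0.594
pos [429.1 -76.4  20.3] need tool shift [-1.1 -0.4  0.3] turn [ 0.003 -0.006  0.   ] grip 0.594 F [ 0.  -0.4 -2.6] t 16.0333 j [ 0.59  0.26 -0.54  2.09  0.18  0.83 -0.06]
```

```bash
python3 -m creep '[[0,0,0,0,0,1.2,0],[0,0,0,0,0,1,0]]'; python3 -m creep '[[0,0,0,0,0,0.8,0]]'
```

```text
time_s: 16.2
eef_pos: [0.4292, -0.0765, 0.0195]
eef_rot: [0.002, 1.0, 0.0, 0.003]
ft_force: [-12.0, 2.2, 27.7]
grip_width: 0.587
time_s: 16.28
eef_pos: [0.4292, -0.0765, 0.0195]
eef_rot: [0.002, 1.0, 0.0, 0.002]
ft_force: [-4.9, 1.0, 10.2]
grip_width: 0.594
```

Contact; release and rise (fingers clear the lip: 32 wide).

```bash
python3 -m creep '[[0,0,0,0,0,0,0.6],[0,0,0,0,0,0,0.75],[0,0,0,0,0,0,0.75],[0,0,0,0,0,0,0.75],[0,0,0,0,0,-5,0.75],[0,0,0,0,0,-20,0.75],[0,0,0,0,0,-30,0.75],[0,0,0,0,0,-30,0.75],[0,0,0,0,0,-30,0.75],[0,0,0,0,0,0,1],[0,0,0,0,0,0,1]]';python3 go.py 566 -144 120
python3 - <<'E'
from h import *
c=cam("side"); cv2.imwrite("pics/s3.png",c["frame"][:,:,::-1])
E
```

```text
time_s: 17.2
eef_pos: [0.4293, -0.0751, 0.1421]
eef_rot: [0.002, 1.0, 0.001, 0.004]
ft_force: [-0.7, -0.2, -0.5]
grip_width: 0.992
pos [429.3 -75.1 142.1] need tool shift [136.4  69.1  23.3] turn [ 0.003 -0.007  0.002] grip 0.992 F [-0.7 -0.2 -0.5] t 17.2 j [ 0.65  0.07 -0.56  1.97  0.05  1.1   0.06]
```

View pics/s3.png

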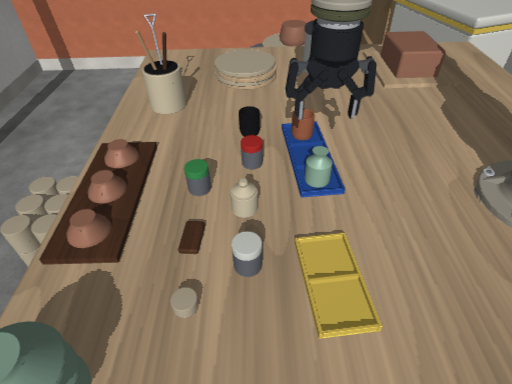

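```bash
python3 -m creep '[[0,-0.007,0,12,6,0,1],[0,0,0,22,11,0,1],[0,0,0,22,11,0,1],[0,0,0,22,11,0,1],[0,0,0,22,11,0,1],[0,0,0,18,9,5,1],[0,0,0,12,6,5,1],[0,0,0,6,4,4,1],[0,0,0,0,0,0,1],[0,0,0,0,0,0,1],[0,0,0,0,0,0,1]]';python3 go.py 566 -144 90
```

```text
time_s: 18.17
eef_pos: [0.566, -0.145, 0.1165]
eef_rot: [0.0, 1.0, 0.002, -0.007]
ft_force: [-0.2, 0.1, 0.4]
grip_width: 1.002
pos [ 566.  -145.   116.5] need tool shift [ 0.4 -1.  26.5] turn [0.    0.014 0.004] grip 1.002 F [-0.2  0.1  0.4] t 18.1667 j [ 0.58  0.44 -0.5   1.61  0.22  1.17  0.03]
```

```bash
python3 -m creep '[[0,0.014,0.004,0,-1,8,1],[0,0,0,0,0,20,1],[0,0,0,0,0,25,1],[0,0,0,0,0,12,1],[0,0,0,0,0,0,1],[0,0,0,0,0,0,1],[0,0,0,0,0,0,1]]';python3 go.py 566 -144 20
```

```text
time_s: 18.75
eef_pos: [0.5639, -0.1412, 0.0539]
eef_rot: [0.001, 1.0, 0.002, 0.002]
ft_force: [-0.2, -0.0, -0.2]
grip_width: 1.004
pos [ 563.9 -141.2   53.9] need tool shift [ 2.   2.7 33.9] turn [ 0.002 -0.004  0.003] grip 1.004 F [-0.2 -0.  -0.2] t 18.75 j [ 0.57  0.49 -0.49  1.69  0.26  1.02 -0.  ]
```

```bash
python3 -m creep '[[0,0,0,1.5,2.5,8,1],[0,0,0,0,0,14,1],[0,0,0,0,0,8,1],[0,0,0,0,0,1,1],[0,0,0,0,0,1,1]]';python3 go.py 566 -144 20
```

```text
time_s: 19.17
eef_pos: [0.5693, -0.1452, 0.0252]
eef_rot: [0.002, 1.0, 0.001, 0.006]
ft_force: [-0.2, 0.4, 0.6]
grip_width: 0.999
pos [ 569.3 -145.2   25.2] need tool shift [-3.4 -1.2  5.2] turn [ 0.005 -0.012  0.003] grip 0.999 F [-0.2  0.4  0.6] t 19.1667 j [ 0.56  0.53 -0.47  1.71  0.29  0.97 -0.02]
```

```bash
python3 -m creep '[[0.005,-0.012,0,-3,-1,4,1],[0,0,0,0,0,1,1]]';python3 go.py 566 -144 20;  python3 -m creep '[[0,0,0,0,0,0.5,0],[0,0,0,0,0,0.5,0],[0,0,0,0,0,0.5,0],[0,0,0,0,0,0.5,0],[0,0,0,0,0,0.5,0],[0,0,0,0,0,0.5,0],[0,0,0,0,0,0.5,0]]' 45;python3 go.py 566 -144 20
```

```text
time_s: 19.33
eef_pos: [0.5665, -0.1443, 0.0205]
eef_rot: [-0.0, 1.0, 0.001, -0.0]
ft_force: [-0.6, -0.7, -0.3]
grip_width: 1.0
pos [ 566.5 -144.3   20.5] need tool shift [-0.5 -0.3  0.5] turn [-0.     0.001  0.003] grip 1.0 F [-0.6 -0.7 -0.3] t 19.3333 j [ 0.56  0.54 -0.47  1.7   0.29  0.97 -0.02]
time_s: 19.92
eef_pos: [0.5672, -0.1444, 0.0195]
eef_rot: [0.0, 1.0, 0.001, 0.0]
ft_force: [-3.2, 1.0, 5.9]
grip_width: 0.551
pos [ 567.2 -144.4   19.5] need tool shift [-1.2 -0.4 -0.5] turn [ 0.001 -0.001  0.003] grip 0.551 F [-3.2  1.   5.9] t 19.9167 j [ 0.56  0.54 -0.47  1.7   0.29  0.97 -0.02]
```

```bash
python3 -m creep '[[0,0,0,0,0,-8,0],[0,0,0,0,0,-20,0],[0,0,0,0,0,-30,0],[0,0,0,0,0,-30,0],[0,0,0,0,0,-15,0],[0,0,0,0,0,0,0]]';python3 go.py 434 -160 115
```

```text
time_s: 20.42
eef_pos: [0.5645, -0.1435, 0.1252]
eef_rot: [-0.001, 1.0, 0.002, -0.003]
ft_force: [0.7, 0.3, -1.9]
grip_width: 0.548
pos [ 564.5 -143.5  125.2] need tool shift [-130.5   16.1   11. ] turn [-0.002  0.006  0.004] grip 0.548 F [ 0.7  0.3 -1.9] t 20.4167 j [ 0.59  0.42 -0.51  1.61  0.21  1.17  0.04]
```

```bash
python3 -m creep '[[0,0.006,0,-12,1,2,0],[0,0,0,-22,3,0,0],[0,0,0,-22,3,0,0],[0,0,0,-22,3,0,0],[0,0,0,-22,3,0,0],[0,0,0,-16,2,0,0],[0,0,0,-8,1,0,0],[0,0,0,0,0,0,0],[0,0,0,0,0,0,0],[0,0,0,0,0,0,0]]';python3 go.py 434 -160 70
```

```text
time_s: 21.25
eef_pos: [0.4339, -0.1587, 0.117]
eef_rot: [-0.002, 1.0, 0.002, -0.001]
ft_force: [0.1, 0.3, -2.0]
grip_width: 0.55
pos [ 433.9 -158.7  117. ] need tool shift [ 0.2  1.5 46.9] turn [-0.005  0.002  0.005] grip 0.55 F [ 0.1  0.3 -2. ] t 21.25 j [ 0.76  0.17 -0.52  1.93  0.09  1.07  0.21]
```

```bash
python3 -m creep '[[-0.005,0,0.005,0,1,8,0],[0,0,0,0,0,20,0],[0,0,0,0,0,22,0],[0,0,0,0,0,10,0],[0,0,0,0,0,0,0],[0,0,0,0,0,0,0],[0,0,0,0,0,0,0]]';python3 go.py 434 -160 23
```

```text
time_s: 21.83
eef_pos: [0.4402, -0.1576, 0.0537]
eef_rot: [-0.0, 1.0, 0.002, 0.001]
ft_force: [0.1, 0.4, -2.5]
grip_width: 0.549
pos [ 440.2 -157.6   53.7] need tool shift [-6.3  2.4 30.7] turn [-0.001 -0.003  0.003] grip 0.549 F [ 0.1  0.4 -2.5] t 21.8333 j [ 0.73  0.27 -0.51  1.99  0.16  0.93  0.14]
```

```bash
python3 -m creep '[[0,0,0,-5,2,4,0],[0,0,0,0,0,10,0],[0,0,0,0,0,8,0],[0,0,0,0,0,3,0],[0,0,0,0,0,0.5,0],[0,0,0,0,0,0.5,0]]';python3 go.py 434 -160 23.5
```

```text
time_s: 22.33
eef_pos: [0.4368, -0.1608, 0.0277]
eef_rot: [0.001, 1.0, 0.001, 0.004]
ft_force: [0.1, 0.3, -1.5]
grip_width: 0.549
pos [ 436.8 -160.8   27.7] need tool shift [-2.8 -0.8  4.1] turn [ 0.001 -0.007  0.003] grip 0.549 F [ 0.1  0.3 -1.5] t 22.3333 j [ 0.73  0.3  -0.5   2.02  0.19  0.86  0.13]
```

```bash
python3 -m creep '[[0,-0.007,0,-2.5,0,2,0],[0,0,0,0,0,1.5,0],[0,0,0,0,0,1,0]]'; python3 -m creep '[[0,0,0,0,0,1,0]]'
```

```text
time_s: 22.58
eef_pos: [0.4345, -0.161, 0.0234]
eef_rot: [0.001, 1.0, 0.001, -0.0]
ft_force: [-6.7, 3.2, 19.8]
grip_width: 0.555
time_s: 22.67
eef_pos: [0.4346, -0.161, 0.0234]
eef_rot: [0.001, 1.0, 0.001, -0.0]
ft_force: [-11.8, 3.5, 25.7]
grip_width: 0.552
```

```bash
python3 -m creep '[[0,0,0,0,0,-0.3,0.55],[0,0,0,0,0,0,0.72],[0,0,0,0,0,0,0.72],[0,0,0,0,0,0,0.72],[0,0,0,0,0,-5,0.72],[0,0,0,0,0,-20,0.72],[0,0,0,0,0,-30,0.72],[0,0,0,0,0,-30,0.72],[0,0,0,0,0,-30,0.72],[0,0,0,0,0,0,1],[0,0,0,0,0,0,1]]';python3 go.py 580 -2 130
python3 - <<'E'
from h import *
c=cam("side"); cv2.imwrite("pics/s4.png",c["frame"][:,:,::-1])
E
```

```text
time_s: 23.58
eef_pos: [0.4351, -0.16, 0.146]
eef_rot: [0.001, 1.0, 0.002, 0.0]
ft_force: [-0.2, 0.2, -0.4]
grip_width: 0.969
pos [ 435.1 -160.   146. ] need tool shift [ 145.6 -157.4   15.9] turn [ 0.002 -0.001  0.004] grip 0.969 F [-0.2  0.2 -0.4] t 23.5833 j [ 0.77  0.13 -0.53  1.9   0.08  1.13  0.22]
```

View pics/s4.png

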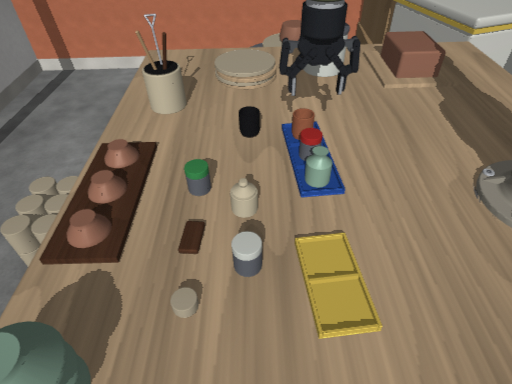

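```bash
python3 -m creep '[[0,0,0,13,-14,0,1],[0,0,0,22,-24,0,1],[0,0,0,22,-24,0,1],[0,0,0,22,-24,0,1],[0,0,0,22,-24,0,1],[0,0,0,20,-22,0,1],[0,0,0,14,-15,0,1],[0,0,0,6,-7,0,1],[0,0,0,0,0,0,1],[0,0,0,0,0,0,1],[0,0,0,0,0,0,1]]';python3 go.py 580.5 -2 110
```

```text
time_s: 24.55
eef_pos: [0.5758, -0.0021, 0.1345]
eef_rot: [0.0, 1.0, -0.002, -0.007]
ft_force: [-0.2, 0.6, 0.3]
grip_width: 1.0
pos [575.8  -2.1 134.5] need tool shift [ 5.  -0.1 24.5] turn [ 0.     0.014 -0.003] grip 1.0 F [-0.2  0.6  0.3] t 24.55 j [ 0.41  0.42 -0.6   1.61  0.25  1.2  -0.24]
```

```bash
python3 -m creep '[[0,0.014,-0.003,4,0,8,1],[0,0,0,0,0,20,1],[0,0,0,0,0,24,1],[0,0,0,0,0,12,1],[0,0,0,0,0,0,1],[0,0,0,0,0,0,1],[0,0,0,0,0,0,1]]';python3 go.py 580.5 -2 15
```

```text
time_s: 25.13
eef_pos: [0.5767, -0.0136, 0.0701]
eef_rot: [0.003, 1.0, -0.006, 0.001]
ft_force: [-0.5, -0.3, -1.0]
grip_width: 1.001
pos [576.7 -13.6  70.1] need tool shift [  3.6 -12.1  55.1] turn [ 0.007 -0.001 -0.012] grip 1.001 F [-0.5 -0.3 -1. ] t 25.1333 j [ 0.41  0.48 -0.58  1.69  0.3   1.07 -0.27]
```

```bash
python3 -m creep '[[0.007,0,-0.012,3,-10,1,1],[0,0,0,0,0,0,1],[0,0,0,0,0,0,1],[0,0,0,0,0,0,1]]';python3 go.py 580.5 -2 15
```

```text
time_s: 25.47
eef_pos: [0.5822, -0.0028, 0.0728]
eef_rot: [-0.0, 1.0, 0.0, 0.003]
ft_force: [-0.4, 0.4, 0.2]
grip_width: 1.0
pos [582.2  -2.8  72.8] need tool shift [-2.  -0.8 57.8] turn [-0.001 -0.006  0.   ] grip 1.0 F [-0.4  0.4  0.2] t 25.4667 j [ 0.4   0.48 -0.58  1.67  0.3   1.07 -0.27]
```

```bash
python3 -m creep '[[0,-0.006,0,-2,-1,6,1],[0,0,0,0,0,16,1],[0,0,0,0,0,18,1],[0,0,0,0,0,10,1],[0,0,0,0,0,1,1],[0,0,0,0,0,1,1]]';python3 go.py 580.5 -2 15
```

```text
time_s: 25.97
eef_pos: [0.5816, -0.0006, 0.0201]
eef_rot: [-0.0, 1.0, 0.001, 0.002]
ft_force: [0.0, -0.0, 0.3]
grip_width: 1.0
pos [581.6  -0.6  20.1] need tool shift [-1.2  1.4  5.1] turn [-0.    -0.003  0.002] grip 1.0 F [ 0.  -0.   0.3] t 25.9667 j [ 0.38  0.55 -0.56  1.71  0.34  0.98 -0.31]
```

```bash
python3 -m creep '[[0,0,0,-1,1,4.5,1],[0,0,0,0,0,1,1]]';  python3 -m creep '[[0,0,0,0,0,0.5,0],[0,0,0,0,0,0.5,0],[0,0,0,0,0,0.5,0],[0,0,0,0,0,0.5,0],[0,0,0,0,0,0.5,0],[0,0,0,0,0,0.5,0],[0,0,0,0,0,0.5,0]]' 45;python3 go.py 580 -2 20
```

```text
time_s: 26.13
eef_pos: [0.5808, -0.0015, 0.0148]
eef_rot: [-0.0, 1.0, 0.001, 0.002]
ft_force: [-0.1, -0.3, -0.4]
grip_width: 0.998
time_s: 26.72
eef_pos: [0.5818, -0.0016, 0.0146]
eef_rot: [0.0, 1.0, 0.001, 0.003]
ft_force: [-3.7, -0.1, 6.8]
grip_width: 0.592
pos [581.8  -1.6  14.6] need tool shift [-1.7  0.4 -5.4] turn [ 0.001 -0.006  0.001] grip 0.592 F [-3.7 -0.1  6.8] t 26.7167 j [ 0.37  0.55 -0.55  1.72  0.35  0.96 -0.31]
```

```bash
python3 -m creep '[[0,0,0,0,0,-8,0],[0,0,0,0,0,-20,0],[0,0,0,0,0,-30,0],[0,0,0,0,0,-30,0],[0,0,0,0,0,-20,0],[0,0,0,-8,-12,0,0],[0,0,0,-15,-22,0,0],[0,0,0,-15,-22,0,0],[0,0,0,-15,-22,0,0]]';python3 go.py 435 210 115
```

```text
time_s: 27.47
eef_pos: [0.5263, 0.0725, 0.125]
eef_rot: [0.001, 1.0, -0.005, 0.001]
ft_force: [0.1, 0.9, -2.8]
grip_width: 0.594
pos [526.3  72.5 125. ] need tool shift [ -92.7 -136.6    9.6] turn [ 0.001 -0.002 -0.01 ] grip 0.594 F [ 0.1  0.9 -2.8] t 27.4667 j [ 0.34  0.33 -0.65  1.75  0.22  1.13 -0.39]
```

```bash
python3 -m creep '[[0,0,-0.01,-15,-22,0,0],[0,0,0,-15,-22,0,0],[0,0,0,-15,-22,0,0],[0,0,0,-15,-22,0,0],[0,0,0,-10,-16,0,0],[0,0,0,-6,-9,0,0],[0,0,0,0,0,0,0],[0,0,0,0,0,0,0],[0,0,0,0,0,0,0]]';python3 go.py 435 210 70
```

```text
time_s: 28.22
eef_pos: [0.4361, 0.1969, 0.1204]
eef_rot: [0.001, 1.0, 0.006, -0.002]
ft_force: [0.7, -0.3, -2.6]
grip_width: 0.595
pos [436.1 196.9 120.4] need tool shift [ -0.7 -13.3  50.4] turn [0.003 0.003 0.012] grip 0.595 F [ 0.7 -0.3 -2.6] t 28.2167 j [ 0.18  0.24 -0.75  1.88  0.18  1.1  -0.63]
```

```bash
python3 -m creep '[[0.003,0.003,0.012,0,-10,0,0],[0,0,0,0,0,12,0],[0,0,0,0,0,20,0],[0,0,0,0,0,12,0],[0,0,0,0,0,0,0],[0,0,0,0,0,0,0],[0,0,0,0,0,0,0]]';python3 go.py 435 210 18.6
```

```text
time_s: 28.8
eef_pos: [0.4407, 0.1977, 0.0711]
eef_rot: [0.001, 1.0, -0.006, -0.001]
ft_force: [0.2, 0.6, -2.2]
grip_width: 0.599
pos [440.7 197.7  71.1] need tool shift [ -5.7 -12.4  52.5] turn [ 0.003  0.002 -0.012] grip 0.599 F [ 0.2  0.6 -2.2] t 28.8 j [ 0.14  0.32 -0.73  1.92  0.25  1.   -0.71]
```

```bash
python3 -m creep '[[0.003,0.002,-0.012,-5,-10,2,0],[0,0,0,0,0,2,0],[0,0,0,0,0,12,0],[0,0,0,0,0,12,0],[0,0,0,0,0,0,0],[0,0,0,0,0,0,0]]';python3 go.py 435 210 18.6
```

```text
time_s: 29.3
eef_pos: [0.4371, 0.2087, 0.0419]
eef_rot: [-0.001, 1.0, 0.0, 0.002]
ft_force: [0.8, 0.4, -2.8]
grip_width: 0.595
pos [437.1 208.7  41.9] need tool shift [-2.2 -1.3 23.3] turn [-0.002 -0.004  0.   ] grip 0.595 F [ 0.8  0.4 -2.8] t 29.3 j [ 0.1   0.36 -0.72  1.95  0.29  0.93 -0.76]
```

```bash
python3 -m creep '[[0,-0.004,0,-2,-1,4,0],[0,0,0,0,0,7,0],[0,0,0,0,0,6,0],[0,0,0,0,0,2,0],[0,0,0,0,0,0.5,0],[0,0,0,0,0,0.5,0]]';python3 go.py 435 210 18.6
```

```text
time_s: 29.8
eef_pos: [0.4347, 0.2097, 0.0194]
eef_rot: [-0.001, 1.0, 0.0, -0.001]
ft_force: [0.7, -0.2, -2.8]
grip_width: 0.596
pos [434.7 209.7  19.4] need tool shift [ 0.3 -0.3  0.8] turn [-0.001  0.001  0.   ] grip 0.596 F [ 0.7 -0.2 -2.8] t 29.8 j [ 0.09  0.4  -0.7   1.97  0.32  0.89 -0.78]
```

```bash
python3 -m creep '[[0,0,0,0,0,1,0]]'; python3 -m creep '[[0,0,0,0,0,0.8,0]]'
```

```text
time_s: 29.88
eef_pos: [0.4348, 0.2098, 0.0186]
eef_rot: [-0.001, 1.0, 0.0, -0.0]
ft_force: [-7.5, -3.5, 19.3]
grip_width: 0.594
time_s: 29.97
eef_pos: [0.4348, 0.2098, 0.0185]
eef_rot: [-0.0, 1.0, 0.0, -0.0]
ft_force: [-8.1, -4.8, 18.2]
grip_width: 0.596
```

```bash
python3 -m creep '[[0,0,0,0,0,0,0.6],[0,0,0,0,0,0,0.75],[0,0,0,0,0,0,0.75],[0,0,0,0,0,0,0.75],[0,0,0,0,0,-5,0.75],[0,0,0,0,0,-20,0.75],[0,0,0,0,0,-30,0.75],[0,0,0,0,0,-30,0.75],[0,0,0,0,0,-30,0.75],[0,0,0,0,0,0,1],[0,0,0,0,0,0,1]]'
python3 go.py 674.7 -63 140
```

```text
time_s: 30.88
eef_pos: [0.4356, 0.2111, 0.142]
eef_rot: [-0.002, 1.0, 0.001, 0.001]
ft_force: [0.3, -0.4, 0.4]
grip_width: 0.99
pos [435.6 211.1 142. ] need tool shift [238.7 274.4   1.7] turn [-0.003 -0.002  0.001] grip 0.99 F [ 0.3 -0.4  0.4] t 30.8833 j [ 0.17  0.22 -0.77  1.85  0.17  1.14 -0.66]
```

```bash
python3 -m creep '[[0,0,0,12,14,0,1],[0,0,0,20,23,0,1],[0,0,0,22,25,0,1],[0,0,0,22,25,0,1],[0,0,0,22,25,0,1],[0,0,0,22,25,0,1],[0,0,0,22,25,0,1],[0,0,0,22,25,0,1],[0,0,0,22,25,0,1],[0,0,0,18,20,0,1],[0,0,0,10,12,0,1]]'
python3 go.py 674.7 -63 140
```

```text
time_s: 31.8
eef_pos: [0.6565, -0.0368, 0.137]
eef_rot: [-0.001, 1.0, 0.008, -0.0]
ft_force: [-0.7, 0.7, -0.2]
grip_width: 1.0
pos [656.5 -36.8 137. ] need tool shift [17.7 26.4 -3.1] turn [-0.002  0.001  0.016] grip 1.0 F [-0.7  0.7 -0.2] t 31.8 j [ 0.39  0.58 -0.57  1.38  0.31  1.28 -0.18]
```

Run:
```python
from h import *
c=cam("side"); cv2.imwrite("pics/s5.png",c["frame"][:,:,::-1])
```

```text
(no output)
```

View pics/s5.png

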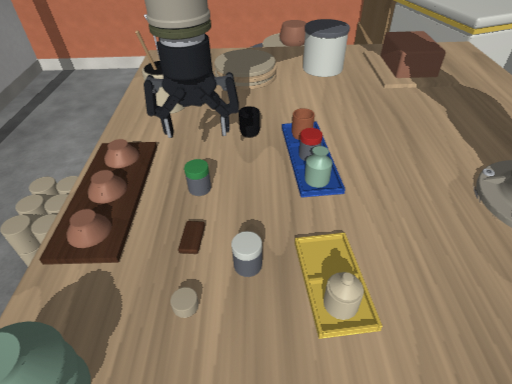

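Cream pot stands in the yellow tray at (344,297). Now the green jar at (198,177).

```bash
python3 -m creep '[[0,0,0.016,8,10,0,1],[0,0,0,0,0,0,1],[0,0,0,0,0,0,1]]'
python3 go.py 674.7 -63 100
```

```text
time_s: 32.1
eef_pos: [0.6654, -0.0521, 0.1325]
eef_rot: [-0.001, 1.0, -0.004, -0.003]
ft_force: [-0.9, 2.2, -0.7]
grip_width: 1.0
pos [665.4 -52.1 132.5] need tool shift [ 9.6 10.9 32.4] turn [-0.002  0.005 -0.007] grip 1.0 F [-0.9  2.2 -0.7] t 32.1 j [ 0.4   0.6  -0.56  1.35  0.32  1.29 -0.18]
```

```bash
python3 -m creep '[[0,0.005,-0.007,8,9,4,1],[0,0,0,0,0,10,1],[0,0,0,0,0,14,1],[0,0,0,0,0,0,1],[0,0,0,0,0,0,1],[0,0,0,0,0,0,1]]'
python3 go.py 674.7 -63 20
```

```text
time_s: 32.6
eef_pos: [0.6719, -0.0584, 0.1004]
eef_rot: [-0.001, 1.0, 0.003, -0.001]
ft_force: [-0.3, 0.1, -0.3]
grip_width: 1.001
pos [671.9 -58.4 100.4] need tool shift [ 3.   4.8 80.3] turn [-0.003  0.002  0.006] grip 1.001 F [-0.3  0.1 -0.3] t 32.6 j [ 0.4   0.64 -0.55  1.36  0.33  1.23 -0.17]
```

```bash
python3 -m creep '[[0,0,0.006,2.5,4,6,1],[0,0,0,0,0,18,1],[0,0,0,0,0,18,1],[0,0,0,0,0,6,1],[0,0,0,0,0,1,1],[0,0,0,0,0,1,1]]'
python3 go.py 674.7 -63 20
```

```text
time_s: 33.1
eef_pos: [0.6771, -0.0622, 0.052]
eef_rot: [-0.001, 1.0, 0.0, 0.002]
ft_force: [0.1, -0.3, 0.2]
grip_width: 1.0
pos [677.1 -62.2  52. ] need tool shift [-2.6  0.9 32. ] turn [-0.002 -0.004  0.   ] grip 1.0 F [ 0.1 -0.3  0.2] t 33.1 j [ 0.39  0.69 -0.53  1.4   0.36  1.15 -0.19]
```

```bash
python3 -m creep '[[0,-0.004,0,-2.5,1,8,1],[0,0,0,0,0,14,1],[0,0,0,0,0,8,1],[0,0,0,0,0,1,1],[0,0,0,0,0,1,1]]'
python3 go.py 674.7 -63 20
```

```text
time_s: 33.52
eef_pos: [0.6759, -0.0634, 0.0193]
eef_rot: [-0.001, 1.0, -0.0, 0.002]
ft_force: [0.2, -0.1, 0.0]
grip_width: 0.998
pos [675.9 -63.4  19.3] need tool shift [-1.2 -0.4 -0.7] turn [-0.002 -0.003 -0.   ] grip 0.998 F [ 0.2 -0.1  0. ] t 33.5167 j [ 0.39  0.72 -0.52  1.42  0.38  1.09 -0.2 ]
```

```bash
python3 -m creep '[[0,0,0,-1,0,0,1],[0,0,0,0,0,0.5,0],[0,0,0,0,0,0.5,0],[0,0,0,0,0,0.5,0],[0,0,0,0,0,0.5,0],[0,0,0,0,0,0.5,0],[0,0,0,0,0,0.5,0],[0,0,0,0,0,0.5,0]]' 45;python3 go.py 675 -63 20
python3 -m creep '[[0,0,0,0,0,-8,0],[0,0,0,0,0,-20,0],[0,0,0,0,0,-30,0],[0,0,0,0,0,-30,0],[0,0,0,0,0,-20,0],[0,0,0,0,0,0,0]]';python3 go.py 443 126.7 120
```

```text
time_s: 34.18
eef_pos: [0.6754, -0.0633, 0.0182]
eef_rot: [-0.001, 1.0, -0.0, 0.002]
ft_force: [-3.6, -0.5, 5.5]
grip_width: 0.552
pos [675.4 -63.3  18.2] need tool shift [-0.4 -0.3 -1.8] turn [-0.001 -0.005 -0.   ] grip 0.552 F [-3.6 -0.5  5.5] t 34.1833 j [ 0.39  0.72 -0.52  1.43  0.38  1.09 -0.2 ]
time_s: 34.68
eef_pos: [0.6725, -0.0633, 0.1273]
eef_rot: [-0.001, 1.0, 0.0, -0.001]
ft_force: [0.4, -0.6, -1.5]
grip_width: 0.552
pos [672.5 -63.3 127.3] need tool shift [-229.4 -190.1    8.5] turn [-0.003  0.003  0.001] grip 0.552 F [ 0.4 -0.6 -1.5] t 34.6833 j [ 0.41  0.62 -0.56  1.33  0.32  1.28 -0.16]
```

Place height: TCP 22.2.

```bash
python3 -m creep '[[0,0,0,-14,-11,0,0],[0,0,0,-26,-21,0,0],[0,0,0,-27,-22,0,0],[0,0,0,-27,-22,0,0],[0,0,0,-27,-22,0,0],[0,0,0,-27,-22,0,0],[0,0,0,-27,-22,0,0],[0,0,0,-20,-17,0,0],[0,0,0,-10,-9,0,0],[0,0,0,0,0,0,0],[0,0,0,0,0,0,0]]'
python3 go.py 443 126.7 70
```

```text
time_s: 35.6
eef_pos: [0.4563, 0.1079, 0.1196]
eef_rot: [0.001, 1.0, -0.002, -0.002]
ft_force: [0.9, -0.4, -1.5]
grip_width: 0.555
pos [456.3 107.9 119.6] need tool shift [-13.1 -18.8  49.6] turn [ 0.002  0.005 -0.004] grip 0.555 F [ 0.9 -0.4 -1.5] t 35.6 j [ 0.35  0.21 -0.72  1.91  0.16  1.09 -0.44]
```

```bash
python3 -m creep '[[0,0.005,-0.004,-10,-15,0,0],[0,0,0,0,0,6,0],[0,0,0,0,0,18,0],[0,0,0,0,0,16,0],[0,0,0,0,0,0,0],[0,0,0,0,0,0,0],[0,0,0,0,0,0,0]]'
python3 go.py 443 126.7 22
```

```text
time_s: 36.18
eef_pos: [0.4536, 0.1175, 0.0779]
eef_rot: [-0.0, 1.0, -0.005, 0.002]
ft_force: [1.1, 0.7, -1.5]
grip_width: 0.552
pos [453.6 117.5  77.9] need tool shift [-10.9  -9.1  55.8] turn [-0.    -0.003 -0.01 ] grip 0.552 F [ 1.1  0.7 -1.5] t 36.1833 j [ 0.31  0.26 -0.71  1.96  0.21  0.99 -0.51]
```

```bash
python3 -m creep '[[0,-0.003,-0.01,-9,-8,2,0],[0,0,0,0,0,4,0],[0,0,0,0,0,14,0],[0,0,0,0,0,12,0],[0,0,0,0,0,0,0],[0,0,0,0,0,0,0]]'
python3 go.py 443 126.7 22
```

```text
time_s: 36.68
eef_pos: [0.4471, 0.1264, 0.0471]
eef_rot: [-0.001, 1.0, -0.0, 0.003]
ft_force: [0.3, 0.2, -1.5]
grip_width: 0.552
pos [447.1 126.4  47.1] need tool shift [-4.2 -0.2 25.1] turn [-0.001 -0.005 -0.   ] grip 0.552 F [ 0.3  0.2 -1.5] t 36.6833 j [ 0.28  0.3  -0.7   2.    0.25  0.92 -0.55]
```

```bash
python3 -m creep '[[0,-0.005,0,-3.5,0,4,0],[0,0,0,0,0,8,0],[0,0,0,0,0,6,0],[0,0,0,0,0,2,0],[0,0,0,0,0,0.5,0],[0,0,0,0,0,0.5,0]]'
python3 go.py 443 126.7 22
```

```text
time_s: 37.18
eef_pos: [0.4439, 0.1266, 0.025]
eef_rot: [-0.001, 1.0, -0.0, 0.001]
ft_force: [-0.9, 0.4, -1.5]
grip_width: 0.554
pos [443.9 126.6  25. ] need tool shift [-0.9 -0.1  3. ] turn [-0.001 -0.001 -0.001] grip 0.554 F [-0.9  0.4 -1.5] t 37.1833 j [ 0.26  0.34 -0.69  2.02  0.28  0.88 -0.58]
```

```bash
python3 -m creep '[[0,0,0,-0.5,0,1.5,0],[0,0,0,0,0,1,0],[0,0,0,0,0,1,0]]';python3 -m creep '[[0,0,0,0,0,1,0]]'
```

```text
time_s: 37.43
eef_pos: [0.4438, 0.1266, 0.0219]
eef_rot: [-0.0, 1.0, -0.0, 0.001]
ft_force: [-9.1, -3.9, 23.2]
grip_width: 0.557
time_s: 37.52
eef_pos: [0.4438, 0.1266, 0.0219]
eef_rot: [0.0, 1.0, -0.0, 0.001]
ft_force: [-10.5, -2.8, 25.8]
grip_width: 0.549
```

```bash
python3 -m creep '[[0,0,0,0,0,0,0.55],[0,0,0,0,0,0,0.72],[0,0,0,0,0,0,0.72],[0,0,0,0,0,0,0.72],[0,0,0,0,0,-5,0.72],[0,0,0,0,0,-20,0.72],[0,0,0,0,0,-30,0.72],[0,0,0,0,0,-30,0.72],[0,0,0,0,0,-30,0.72],[0,0,0,0,0,-25,1],[0,0,0,0,0,0,1]]'
python3 -m creep '[[0,0,0,5,15,0,1],[0,0,0,8,28,0,1],[0,0,0,8,28,0,1],[0,0,0,8,28,0,1],[0,0,0,4,15,0,1],[0,0,0,0,0,0,1],[0,0,0,0,0,0,1]]'
python3 - <<'E'
from h import *
for n in("top","side"):
    c=cam(n); cv2.imwrite(f"pics/{n}9.png",c["frame"][:,:,::-1]); np.savez(f"{n}9.npz",**c)
E
```

```text
time_s: 38.43
eef_pos: [0.4425, 0.1277, 0.1696]
eef_rot: [-0.001, 1.0, 0.001, -0.0]
ft_force: [1.6, 0.7, 0.2]
grip_width: 0.969
time_s: 39.02
eef_pos: [0.4785, 0.0115, 0.1736]
eef_rot: [-0.001, 1.0, 0.003, 0.004]
ft_force: [-0.1, 0.7, -0.1]
grip_width: 1.002
```

View pics/top9.png

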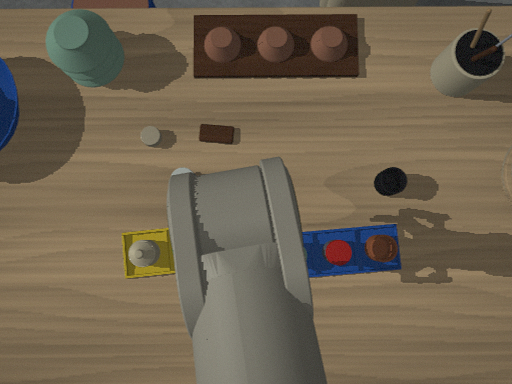

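View pics/side9.png

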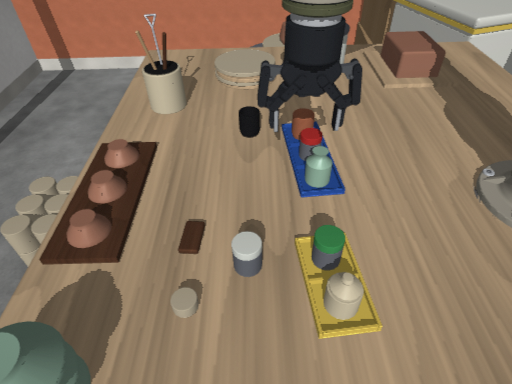

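Run:
```python
from h import *
for n in("side","top"):
    c=dict(np.load(n+"9.npz")); W=cloud(c); 
    for nm,x,y,h in(('terr',441,-244,64),('vase',427.6,-76.4,79),('red',434.4,-160,64),('cream',434.6,210.3,77),('green',443,126.7,64),('white',574.5,132,60),('black',571,-270.,60)):
        m=(np.hypot(W[...,0]-x/1e3,W[...,1]-y/1e3)<.036)&(c["z_map"]>0)&(W[...,2]<.1)&(W[...,2]>.03)
        if m.sum()<40: print(n,nm,'hidden');continue
        P=W[m]; zt=np.percentile(P[:,2],97); Q=P[P[:,2]>zt-.006]*1000
        r=cv2.minAreaRect(Q[:,:2].astype(np.float32)); print(n,nm,'top %.1f exp %d'%(zt*1000,h),np.round(r[0],1),'d',np.round(np.array(r[0])-[x,y],1),np.round(r[1]))
```

```text
side terr top 66.1 exp 64 [ 442.8 -245.3] d [ 1.8 -1.3] [52. 49.]
side vase top 81.1 exp 79 [429.8 -76.3] d [2.2 0.1] [31. 30.]
side red top 66.6 exp 64 [ 435.2 -160. ] d [ 0.8 -0. ] [47. 46.]
side cream top 77.3 exp 77 [435.  211.3] d [0.4 1. ] [15. 15.]
side green top 66.5 exp 64 [444.3 127.4] d [1.3 0.7] [46. 47.]
side white top 62.6 exp 60 [574.1 133.6] d [-0.4  1.6] [47. 47.]
side black top 62.2 exp 60 [ 570.8 -267.7] d [-0.2  2.3] [50. 51.]
top terr top 66.2 exp 64 [ 441.5 -246. ] d [ 0.5 -2. ] [50. 50.]
top vase hidden
top red top 67.1 exp 64 [ 434.6 -162.4] d [ 0.2 -2.4] [45. 46.]
top cream top 76.9 exp 77 [434.4 208. ] d [-0.2 -2.3] [14. 15.]
top green hidden
top white top 62.8 exp 60 [591.4 132.2] d [16.9  0.2] [14. 40.]
top black top 62.3 exp 60 [ 570.4 -270.5] d [-0.6 -0.5] [51. 50.]
```

All in place and upright, and the stock pieces are unmoved (the camera's usual ~2 mm bias aside). Handing in.

```bash
python3 -c "
from cell import workorder; print(workorder.sign_off())"
```

```text
the job is handed in; nothing more can be done
None
```

Both kits are made up and the job is handed in, at about 39 s of the 133 s allowed. I placed the pieces in the order listed. The terracotta cup, grey-green vase and red-lidded jar each have a bay in the blue tray. The cream pot and green-lidded jar each have one in the yellow tray. Each piece was lowered until it touched the tray floor, with contact forces of up to about 29 N, and only then released.

**Position and height:** In the last side picture all five pieces stand upright. Their centres are within about 2.5 mm of the bay centres, and their tops are 0 to 2.6 mm above the expected height. The white-lidded jar and black cup measured about 2.5 mm higher than their real height too, so I put this down to depth bias.

**Left alone:** The black cup and white-lidded jar are where they stood before, within about 2 mm, which is as good as the calibration.

**Gaps in the last top view:** The arm hid the vase and green jar, so those two are confirmed from the side camera only. It also partly covered the white jar, so its top-view reading was 17 mm off in x and I disregarded it. The side view showed that jar unmoved.

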